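Return the mixed-up microscope objectives to their colour-coded cradles

ROBOT

A 6-joint arm with a two-finger parallel gripper is mounted at the origin on the work surface. World frame = base frame: x ahead of the robot, y to its left, z up, the work surface at z = 0. Lengths are in m, angles in rad, forces in N, time in s.
With the tool pointing down it reaches from about 0.325 to 0.875 m from the base axis. Payload 4.4 kg.
Tool frame: the origin (TCP) lies between the finger pads; the fingertips stand ahead of it and the grasp point (between the pads) lies 8 mm behind it (env.finger_overhang is the z of the fingertips in the tool frame, in m); z points along the fingers, y is the line along which they close (so a half turn about z gives the same grasp; the last joint's range is limited). The gripper opens to 85 mm and grips with 20 to 120 N. Pads are 22 mm wide; open, the fingers measure 114 mm over their backs; the gripper's body (76 mm by 85 mm) begins 54 mm behind the grasp point. The pads swing forward as they close: fully open they stand 13 mm farther back than shut.
Start: joints at [1.042, 0.207, 1.542, -0, 1.393, -0.15], TCP at [0.212, 0.534, 0.242] pointing down, gripper open.
Joint ranges: [-2.73, 2.73], [-0.86, 2.22], [0.23, 2.46], [-1.11, 4.25], [0.08, 2.63], [-2.82, 2.82]. Speed limits (rad/s): [2.79, 2.79, 3.14, 3.14, 3.14, 3.14].

INTERFACE

Orientations are given as [roll, pitch, yaw] about the fixed x, y, z axes, in that order (R = Rz(yaw) Ry(pitch) Rx(roll)).
In Python, from workcell import env gives the robot as it stands. The module is installed in compiled form; this text tells all that it offers.
- The arm moves only by the tool play_rows, never from a script. Its argument "steps" is a list of rows, each a list of 7 numbers: the turn, a rotation vector about the world's x, y, z in rad, then the shift along the world's x, y, z in m, then the opening, from 0 (shut) to 1 (fully open). In form: [[wx, wy, wz, dx, dy, dz, hand], ...]. A call has 1 to 5 rows; each row is the pose to reach, as a shift and turn from the pose commanded when the call began; what a row does not reach only later rows make up. A row lasts 1/8 s, in which the tool goes at most 62.5 mm and 10.7 degrees, less where a joint would pass 70% of its speed; a pose out of reach is approached as far as the arm can. A call with a gripper value outside its range is refused whole. The fingers move at their own pace and stop on an object; "squeeze" is the grip in N (left out, the last holds). Time passes only in rows, so rows that repeat a pose let the fingers close. It gives the time, the measured TCP pose, the force, the opening and the grip force at its end, in the units of the state.
- env.observe(): the state, without advancing time (a new reading comes with each control period).
- env.snapshot(name): name is "scene" or "top" or "wrist"; returns a dict with "color" (480x640x3 uint8, red, green, blue), "z_map" (480x640 float32, m along the optical axis (not along the pixel's ray), 0 where there is no reading), "K" (3x3 intrinsics, pixels), "position" and "orientation" of the camera in the world. Camera axes: x right, y up, looking along -z (the intrinsics and any distortion apply to the point x, -y, -z); pixel columns grow to the right and rows downward; lengths in m; the calibration is good to about 2 mm. A picture is of the moment at which its call begins.
- env.finish_job(): hands the job in; it is judged then, once.
The state is a dict: "clock": time; "joint_positions": joint angles; "joint_vel": joint speeds; "joint_torque": joint torques, N m; "eef_pos": TCP position; "orientation": TCP orientation; "force": force on the tool from outside, world axes, zero at the start; "ft_torque": the same for the moment, N m; "opening": finger opening in m; "finger_force": force on a finger pad.
Only numpy, scipy, OpenCV 4.12 (cv2) and the standard library are available. Lean on these libraries where they do the work, as an engineer would, in place of code of your own. Each camera call takes 0.05 s, during which the arm holds its last target. There are 200 camera calls.

TASK

The four microscope objectives are standing in the wrong cradles: put each one upright into the cradle of its own colour, so that it stands flat on the recess floor; the empty grey cradle is free to use on the way and ends up empty again. Set them down gently, without dropping or toppling any, and leave the glass jar where it is.

Things in the scene. Friction and masses are not known exactly. Their poses are not given: they have to be found in the camera images.
- lens_red: loose microscope objective, upper barrel and top face red: an upright round solid, 44 mm diameter, 60 mm tall, lowest 8 mm a 38 mm brass foot; 0.11 to 0.23 kg. Origin at the centre of its underside, z up its axis; its yaw is of no matter. Starts upright in the recess of another colour's cradle (never its own, never the grey one).
- lens_yellow: loose microscope objective, upper barrel and top face yellow: an upright round solid, 44 mm diameter, 60 mm tall, lowest 8 mm a 38 mm brass foot; 0.11 to 0.23 kg. Origin at the centre of its underside, z up its axis; its yaw is of no matter. Starts upright in the recess of another colour's cradle (never its own, never the grey one).
- lens_green: loose microscope objective, upper barrel and top face green: an upright round solid, 44 mm diameter, 60 mm tall, lowest 8 mm a 38 mm brass foot; 0.11 to 0.23 kg. Origin at the centre of its underside, z up its axis; its yaw is of no matter. Starts upright in the recess of another colour's cradle (never its own, never the grey one).
- lens_blue: loose microscope objective, upper barrel and top face blue: an upright round solid, 44 mm diameter, 60 mm tall, lowest 8 mm a 38 mm brass foot; 0.11 to 0.23 kg. Origin at the centre of its underside, z up its axis; its yaw is of no matter. Starts upright in the recess of another colour's cradle (never its own, never the grey one).
- cradle_red: fixed red cradle, home of the red objective: 80 mm square plate; raised round rim (76 mm outside, 60 mm inside diameter, top 13 mm above the bench) round a flat recess, floor 6 mm above the bench. Origin on the bench under the recess centre, z up. Holds one standing objective with 8 mm play all round. Cradle centres are at least 120 mm apart.
- cradle_yellow: fixed yellow cradle, home of the yellow objective: 80 mm square plate; raised round rim (76 mm outside, 60 mm inside diameter, top 13 mm above the bench) round a flat recess, floor 6 mm above the bench. Origin on the bench under the recess centre, z up. Holds one standing objective with 8 mm play all round. Cradle centres are at least 120 mm apart.
- cradle_green: fixed green cradle, home of the green objective: 80 mm square plate; raised round rim (76 mm outside, 60 mm inside diameter, top 13 mm above the bench) round a flat recess, floor 6 mm above the bench. Origin on the bench under the recess centre, z up. Holds one standing objective with 8 mm play all round. Cradle centres are at least 120 mm apart.
- cradle_blue: fixed blue cradle, home of the blue objective: 80 mm square plate; raised round rim (76 mm outside, 60 mm inside diameter, top 13 mm above the bench) round a flat recess, floor 6 mm above the bench. Origin on the bench under the recess centre, z up. Holds one standing objective with 8 mm play all round. Cradle centres are at least 120 mm apart.
- cradle_spare: fixed dark grey cradle, home of none, empty at the start: 80 mm square plate; raised round rim (76 mm outside, 60 mm inside diameter, top 13 mm above the bench) round a flat recess, floor 6 mm above the bench. Origin on the bench under the recess centre, z up. Holds one standing objective with 8 mm play all round. Cradle centres are at least 120 mm apart.
- jar: small glass sample jar with a steel lid, a bystander standing on the bench among the cradles: 38 mm diameter, 45 mm tall; origin at the centre of its underside, z up. To be left where it stands.
Things that resemble listed ones, but are neither listed nor needed, are in the scene too. Of the things that look like the cradle_yellow, the smallest one is meant.

How it is judged:
By the outcome, as a careful person would: the job done as asked, in the order asked, and still so for the second after the job is handed in, with the robot touching nothing.
It also fails if it takes over 134 s, if anything falls off the work surface, if the arm or the gripper's body presses on something with over 40 N, if the wrist force passes 120 N, or if a joint passes its speed limit or range.

## Working session

There is one attempt and no reset: what is moved stays moved. The work goes in short steps, Python scripts to look and compute and a tool call to move; the robot and the scene stay as the last step left them, time stands still between calls to the robot, and variables do not carry over. Pictures are saved under pics/ and viewed, at most 14 in all, crops included, and the job is handed in when it is done.

Besides the shell and the picture viewer there is one more tool, called after "Emit:" as name([rows], argument=value, ...), one row to a line, values as JSON. play_rows: Moves the arm, as the interface text tells. Its arguments: {"type":"object","properties":{"steps":{"type":"array","items":{"type":"array","items":{"type":"number"}}},"squeeze":{"type":"number"}},"required":["steps"]}

```bash
mkdir -p pics
cat > h.py <<'E'
import numpy as np, cv2, pickle
from workcell import env
from scipy.spatial.transform import Rotation as R
def snap(n):
    s=env.snapshot(n); pickle.dump(s,open(n+'.pkl','wb')); return s
def rot(o):
    o=np.array(o)
    if o.shape==(3,3): return o
    return R.from_euler('xyz',o).as_matrix() if o.size==3 else R.from_quat(o).as_matrix()
def cloud(s):
    z=s['z_map'];K=s['K'];v,u=np.mgrid[:480,:640]
    p=np.stack([(u-K[0,2])/K[0,0]*z,-(v-K[1,2])/K[1,1]*z,-z],-1)
    return p@rot(s['orientation']).T+np.array(s['position'])
E
python3 - <<'E'
from h import *
for n in ['top','scene']:
    s=snap(n); cv2.imwrite(f'pics/{n}0.png',s['color'][...,::-1]); print(n,s['position'],s['orientation'],s['K'],[k for k in s])
print(env.observe(),env.finger_overhang)
E
```

```text
top [0.26178645 0.05415361 1.19754238] [ 0.16991605  0.0034711  -1.58560085] [[588.50893528   0.         315.1116864 ]
 [  0.         588.50893528 240.36043487]
 [  0.           0.           1.        ]] ['color', 'z_map', 'K', 'position', 'orientation']
scene [1.11520795 0.64877219 0.58555547] [0.99966152 0.01246306 2.29473596] [[578.10346636   0.         316.82168956]
 [  0.         578.10346636 234.55251147]
 [  0.           0.           1.        ]] ['color', 'z_map', 'K', 'position', 'orientation']
{'clock': 0.1, 'joint_positions': array([ 1.04253025e+00,  2.07347346e-01,  1.54287280e+00, -5.01737861e-06,
        1.39350688e+00, -1.50517423e-01]), 'joint_vel': array([ 0.00214153, -0.00134579, -0.00507812, -0.00111307,  0.00105577,
        0.00157909]), 'joint_torque': array([-1.06112700e-03, -3.84092617e+01, -2.92548233e+01, -1.19687070e-04,
        4.80903007e-03, -5.50135638e-06]), 'eef_pos': array([0.21174581, 0.53384941, 0.24120546]), 'orientation': array([-3.13948168e+00, -3.15166897e-04,  2.76384455e+00]), 'force': array([-0.22111776,  0.32852719, -0.79625537]), 'ft_torque': array([0.01312135, 0.02294786, 0.01027008]), 'finger_force': 0.0, 'opening': 0.08529827015064291} 0.011
```

View pics/top0.png

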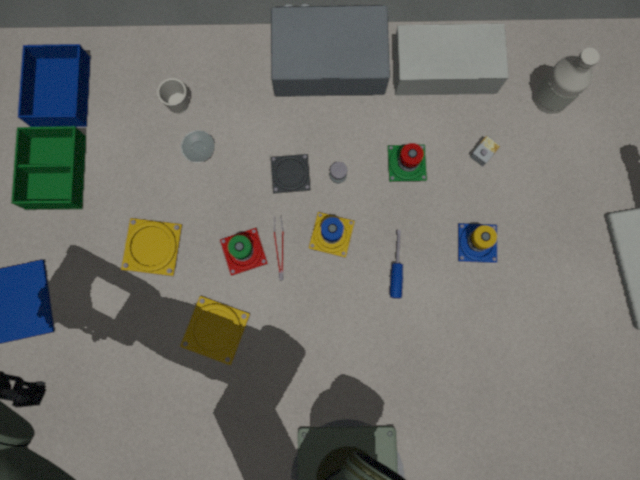

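View pics/scene0.png

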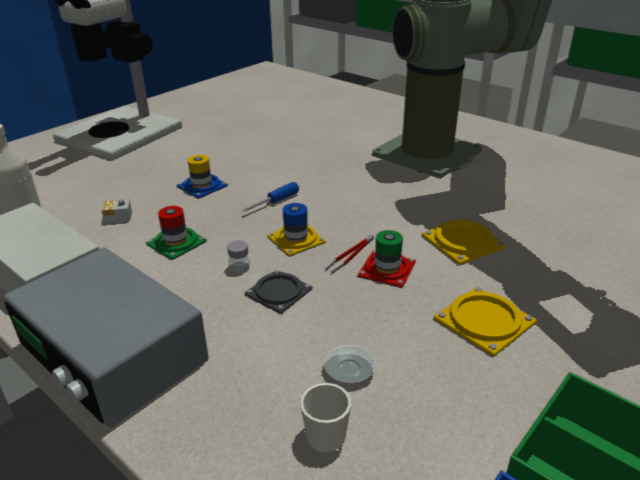

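Top view candidates for the yellow cradle: (153,247), (217,329), and the one holding the blue lens at (332,233), which looks smallest. The others are red cradle (243,250) holding green, green cradle (407,162) holding red, blue cradle (478,242) holding yellow, grey cradle (291,173) and the jar (338,172). I'll check the sizes and measure the poses.

```bash
cat > m.py <<'E'
from h import *
P={'red':(243,250),'yellow':(332,233),'green':(407,162),'blue':(478,242),'spare':(291,173),'jar':(338,172),'Ybig1':(153,247),'Ybig2':(217,329)}
def circ(q):
    A=np.c_[2*q,np.ones(len(q))];s=np.linalg.lstsq(A,(q**2).sum(1),rcond=None)[0]
    return s[:2],np.sqrt(s[2]+s[:2]@s[:2])
E
python3 - <<'E'
from m import *
import pickle
C={n:pickle.load(open(n+'.pkl','rb')) for n in ['top','scene']}
W={n:cloud(C[n]) for n in C}
print('bench z',[np.median(W['top'][300:330,y:y+30,2]) for y in (300,450)])
for k,(u,v) in P.items():
    c0=np.median(W['top'][v-3:v+4,u-3:u+4].reshape(-1,3),0)
    for n in C:
        w=W[n]; d=np.hypot(*(w[...,:2]-c0[:2]).transpose(2,0,1))
        top=(d<.035)&(w[...,2]>.04)&(w[...,2]<.08)
        o=''
        if top.sum()>20:
            z=np.percentile(w[top][:,2],90); t=top&(abs(w[...,2]-z)<.004)
            q=w[t][:,:2].astype(np.float32); (cx,cy),r=cv2.minEnclosingCircle(q); o=f'top ({cx:.4f},{cy:.4f}) r{r:.4f} z{z:.4f} '
        # plate by saturation / darkness, low
        hsv=cv2.cvtColor(C[n]['color'],cv2.COLOR_RGB2HSV)
        col=hsv[...,1]>120 if k!='spare' else hsv[...,2]<90
        m=(d<.075)&(w[...,2]>.0025)&(w[...,2]<.02)&col
        nl,lab,st,_=cv2.connectedComponentsWithStats(m.astype(np.uint8),connectivity=8)
        if nl>1:
            l=1+st[1:,4].argmax(); q=w[lab==l]
            R_=cv2.minAreaRect(q[:,:2].astype(np.float32)); o+=f'plate ({R_[0][0]:.4f},{R_[0][1]:.4f}) size {R_[1][0]:.3f}x{R_[1][1]:.3f} ang {R_[2]:.0f} z {np.percentile(q[:,2],5):.3f}-{np.percentile(q[:,2],95):.3f}'
        print(k,n,o)
im=C['top']['color'][120:280,220:510,::-1]
cv2.imwrite('pics/crop1.png',cv2.resize(im,None,fx=2.7,fy=2.7,interpolation=cv2.INTER_CUBIC))
E
```

```text
bench z [np.float64(-0.00012198338047675339), np.float64(-0.00017220857150190838)]
red top top (0.4467,0.2027) r0.0226 z0.0694 plate (0.4461,0.2030) size 0.079x0.078 ang 18 z 0.004-0.015
red scene top (0.4437,0.2041) r0.0244 z0.0685 plate (0.4447,0.2052) size 0.084x0.078 ang 17 z 0.004-0.015
yellow top top (0.4792,0.0214) r0.0223 z0.0694 plate (0.4791,0.0219) size 0.078x0.079 ang 75 z 0.004-0.015
yellow scene top (0.4772,0.0238) r0.0239 z0.0684 plate (0.4761,0.0241) size 0.080x0.084 ang 74 z 0.004-0.015
green top top (0.6285,-0.1415) r0.0220 z0.0693 plate (0.6275,-0.1400) size 0.076x0.076 ang 87 z 0.004-0.016
green scene top (0.6262,-0.1405) r0.0243 z0.0680 plate (0.6292,-0.1372) size 0.080x0.080 ang 1 z 0.004-0.014
blue top top (0.4579,-0.2760) r0.0222 z0.0696 plate (0.4566,-0.2772) size 0.076x0.077 ang 87 z 0.004-0.015
blue scene top (0.4562,-0.2753) r0.0259 z0.0683 plate (0.4570,-0.2744) size 0.081x0.078 ang 87 z 0.005-0.014
spare top plate (0.6102,0.1058) size 0.079x0.078 ang 4 z 0.003-0.015
spare scene plate (0.6090,0.1081) size 0.080x0.080 ang 4 z 0.004-0.014
jar top top (0.6047,0.0051) r0.0174 z0.0474 
jar scene top (0.6031,0.0069) r0.0186 z0.0466 
Ybig1 top plate (0.4591,0.3914) size 0.109x0.109 ang 83 z 0.005-0.018
Ybig1 scene plate (0.4510,0.3937) size 0.111x0.124 ang 82 z 0.007-0.019
Ybig2 top plate (0.2877,0.2586) size 0.109x0.109 ang 69 z 0.004-0.019
Ybig2 scene plate (0.2849,0.2565) size 0.118x0.111 ang 70 z 0.006-0.019
```

View pics/crop1.png

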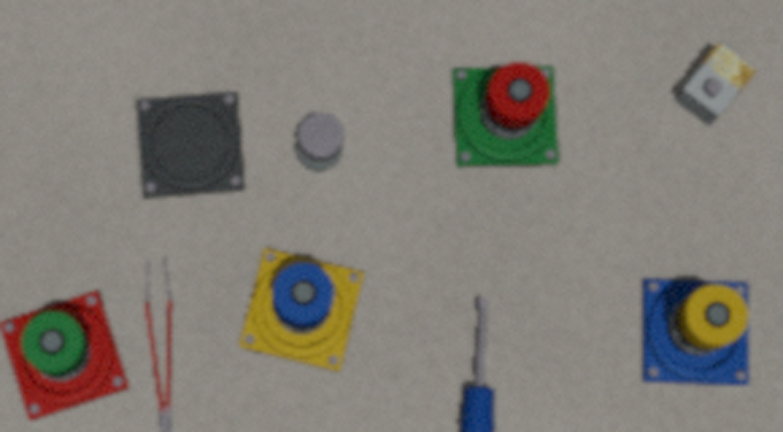

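Sizes: the three yellow plates are 109 mm (153,247), 109 mm (217,329) and 79 mm (332,233), so the last one is cradle_yellow. The crop confirms this, showing it with the blue lens standing in it. The lenses form two swaps: green↔red and blue↔yellow. I'll start with green, going to the spare cradle.

Emit:
play_rows([
  [0, 0, 0, 0.033, -0.047, -0.01, 1],
  [0, 0, 0, 0.066, -0.094, -0.02, 1],
  [0, 0, 0, 0.1, -0.141, -0.03, 1],
  [0, 0, 0, 0.133, -0.188, -0.04, 1],
  [0, 0, 0, 0.166, -0.235, -0.05, 1],
], squeeze=30)

```text
clock: 0.72
eef_pos: [0.3786, 0.2977, 0.1917]
orientation: [-3.141, -0.0, 2.764]
force: [0.2, -0.2, -0.3]
opening: 0.0852
finger_force: 0.0
```

Emit:
play_rows([
  [0, 0, 0, 0.034, -0.047, -0.01, 1],
  [0, 0, 0, 0.0675, -0.095, -0.02, 1],
  [0, 0, 0, 0.0675, -0.095, -0.03, 1],
  [0, 0, 0, 0.0675, -0.095, -0.03, 1],
])

```text
clock: 1.23
eef_pos: [0.4443, 0.2042, 0.1609]
orientation: [-3.14, -0.003, 2.763]
force: [-0.3, -0.6, 0.0]
opening: 0.0857
finger_force: 0.0
```

Run:
```python
from h import *
s=snap('wrist'); cv2.imwrite('pics/w1.png',s['color'][...,::-1])
o=env.observe();print(o['eef_pos'],o['orientation'],s['position'])
w=cloud(s); c=np.array([.4455,.2033]); d=np.hypot(*(w[...,:2]-c).transpose(2,0,1))
m=(d<.04)&(w[...,2]>.058)&(w[...,2]<.075); print(m.sum(),cv2.minEnclosingCircle(w[m][:,:2].astype(np.float32)) if m.any() else '')
```

```text
[0.44443114 0.20490569 0.16150778] [-3.14063854e+00 -2.09315391e-03  2.76436186e+00] [0.3792352  0.23044719 0.292239  ]
4286 ((0.445644736289978, 0.20387959480285645), 0.022549981251358986)
```

View pics/w1.png

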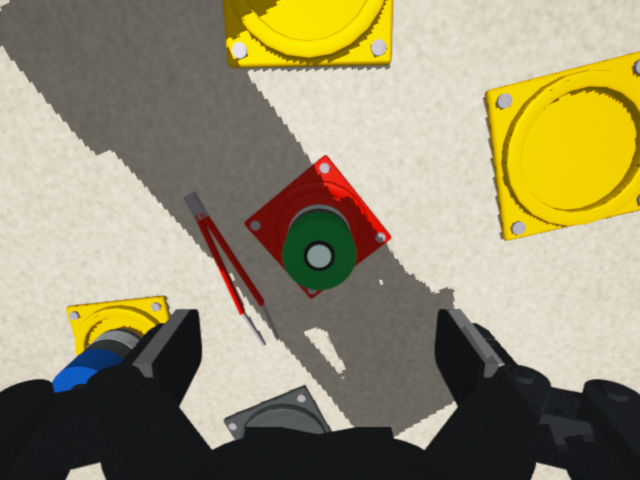

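The wrist view shows the green lens at (318,255) in the red cradle, centred between the fingers and clear of the tweezers. Descending and gripping.

Emit:
play_rows([
  [0, 0, 0, 0.001, -0.0005, -0.05, 1],
  [0, 0, 0, 0.001, -0.0005, -0.09, 1],
  [0, 0, 0, 0.001, -0.0005, -0.115, 1],
  [0, 0, 0, 0.001, -0.0005, -0.129, 1],
  [0, 0, 0, 0.001, -0.0005, -0.129, 1],
])

```text
clock: 1.9
eef_pos: [0.4458, 0.2047, 0.0329]
orientation: [-3.141, -0.001, 2.766]
force: [-0.1, 0.1, 0.5]
opening: 0.085
finger_force: 0.0
```

Emit:
play_rows([
  [0, 0, 0, 0, 0, 0, 0.7],
  [0, 0, 0, 0, 0, 0, 0.6],
  [0, 0, 0, 0, 0, 0, 0.5],
  [0, 0, 0, 0, 0, 0, 0.4],
  [0, 0, 0, 0, 0, 0, 0.3],
], squeeze=30)

```text
clock: 2.52
eef_pos: [0.4475, 0.2041, 0.0345]
orientation: [3.141, 0.002, 2.764]
force: [-1.4, 0.1, 5.4]
opening: 0.0435
finger_force: 30.0
```

Emit:
play_rows([
  [0, 0, 0, 0, 0, 0, 0.3],
  [0, 0, 0, 0, 0, 0, 0.3],
  [0, 0, 0, 0, 0, 0, 0.3],
])

```text
clock: 2.9
eef_pos: [0.4475, 0.2041, 0.0345]
orientation: [3.141, 0.002, 2.764]
force: [-0.7, -0.4, 6.0]
opening: 0.0432
finger_force: 30.0
```

Emit:
play_rows([
  [0, 0, 0, 0, 0, 0.01, 0.3],
  [0, 0, 0, 0, 0, 0.035, 0.3],
  [0, 0, 0, 0, 0, 0.06, 0.3],
  [0, 0, 0, 0.03, -0.018, 0.06, 0.3],
  [0, 0, 0, 0.07, -0.041, 0.06, 0.3],
], squeeze=40)

```text
clock: 3.52
eef_pos: [0.5165, 0.1631, 0.0938]
orientation: [3.141, -0.0, 2.765]
force: [0.3, 0.4, -2.4]
opening: 0.0431
finger_force: 41.1
```

Emit:
play_rows([
  [0, 0, 0, 0.04, -0.024, 0, 0.3],
  [0, 0, 0, 0.075, -0.044, 0, 0.3],
  [0, 0, 0, 0.094, -0.056, 0, 0.3],
  [0, 0, 0, 0.094, -0.056, 0, 0.3],
  [0, 0, 0, 0.094, -0.056, 0, 0.3],
])

```text
clock: 4.15
eef_pos: [0.6093, 0.1073, 0.0928]
orientation: [-3.141, -0.002, 2.764]
force: [-0.2, 0.6, -1.8]
opening: 0.0433
finger_force: 41.1
```

Run:
```python
from h import *
s=snap('wrist'); cv2.imwrite('pics/w2.png',s['color'][...,::-1])
o=env.observe();print(o['eef_pos'],o['orientation'],o['force'])
```

```text
[0.60916094 0.1075716  0.09279977] [-3.14110840e+00 -1.98904900e-03  2.76436895e+00] [-0.2289639   0.73813077 -2.09969113]
```

View pics/w2.png

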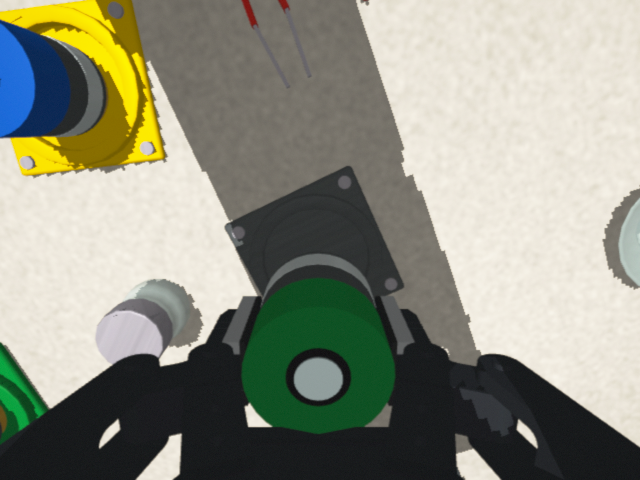

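The green lens is held upright at (318,380), over the spare cradle. Lowering it with a slow finish.

Emit:
play_rows([
  [0, 0, 0, 0, 0, -0.025, 0.3],
  [0, 0, 0, 0, 0, -0.045, 0.3],
  [0, 0, 0, 0, 0, -0.054, 0.3],
  [0, 0, 0, 0, 0, -0.057, 0.3],
  [0, 0, 0, 0, 0, -0.057, 0.3],
])

```text
clock: 4.82
eef_pos: [0.6109, 0.107, 0.0366]
orientation: [3.141, 0.001, 2.764]
force: [0.2, -0.1, -0.8]
opening: 0.0434
finger_force: 41.1
```

Emit:
play_rows([
  [0, 0, 0, 0, 0, -0.001, 0.3],
  [0, 0, 0, 0, 0, -0.002, 0.3],
  [0, 0, 0, 0, 0, -0.002, 0.3],
])

```text
clock: 5.2
eef_pos: [0.6109, 0.1069, 0.0346]
orientation: [3.141, 0.001, 2.764]
force: [-0.2, -0.1, -1.5]
opening: 0.0432
finger_force: 41.1
```

Emit:
play_rows([
  [0, 0, 0, 0, 0, -0.0005, 0.3],
  [0, 0, 0, 0, 0, -0.001, 0.3],
  [0, 0, 0, 0, 0, -0.001, 0.3],
])

```text
clock: 5.58
eef_pos: [0.611, 0.1069, 0.0346]
orientation: [3.141, 0.001, 2.764]
force: [-3.0, -0.2, 5.6]
opening: 0.0431
finger_force: 41.5
```

Emit:
play_rows([
  [0, 0, 0, 0, 0, 0, 0.6],
  [0, 0, 0, 0, 0, 0, 0.8],
  [0, 0, 0, 0, 0, 0, 1],
  [0, 0, 0, 0, 0, 0, 1],
  [0, 0, 0, 0, 0, 0, 1],
])

```text
clock: 6.2
eef_pos: [0.6106, 0.1069, 0.0332]
orientation: [-3.142, -0.0, 2.764]
force: [-0.8, -0.0, 0.1]
opening: 0.0853
finger_force: 0.0
```

Emit:
play_rows([
  [0, 0, 0, 0, 0, 0.025, 1],
  [0, 0, 0, 0, 0, 0.07, 1],
  [0, 0, 0, 0, 0, 0.12, 1],
  [0, 0, 0, 0.003, -0.045, 0.125, 1],
  [0, 0, 0, 0.007, -0.1, 0.125, 1],
])

```text
clock: 6.82
eef_pos: [0.6187, 0.0069, 0.1603]
orientation: [3.141, 0.004, 2.767]
force: [0.0, 0.8, -0.1]
opening: 0.0858
finger_force: 0.0
```

Emit:
play_rows([
  [0, 0, 0, 0.003, -0.05, 0, 1],
  [0, 0, 0, 0.006, -0.1, 0, 1],
  [0, 0, 0, 0.01, -0.148, 0, 1],
  [0, 0, 0, 0.01, -0.148, 0, 1],
  [0, 0, 0, 0.01, -0.148, 0, 1],
])

```text
clock: 7.45
eef_pos: [0.6273, -0.1408, 0.158]
orientation: [3.141, -0.001, 2.763]
force: [-0.0, -0.2, 0.4]
opening: 0.0851
finger_force: 0.0
```

```bash
cat >> h.py <<'E'
def check(c,view=None):
    s=snap('wrist')
    if view: cv2.imwrite(f'pics/{view}.png',s['color'][...,::-1])
    o=env.observe()['eef_pos'];w=cloud(s); d=np.hypot(*(w[...,:2]-np.array(c)).transpose(2,0,1))
    m=(d<.035)&(w[...,2]>.058)&(w[...,2]<.075); (x,y),r=cv2.minEnclosingCircle(w[m][:,:2].astype(np.float32))
    print('lens',x,y,r,'z',np.median(w[m][:,2]),'tcp',o,'delta',x-o[0],y-o[1],.033-o[2])
E
python3 - <<'E'
from h import *
check((.6275,-.141),'w3')
E
```

```text
lens 0.6287323236465454 -0.14133191108703613 0.02265419438481331 z 0.06619895021444099 tcp [ 0.62737125 -0.14011595  0.15800966] delta 0.0013610779629662506 -0.0012159647527687778 -0.12500966311185677
```

View pics/w3.png

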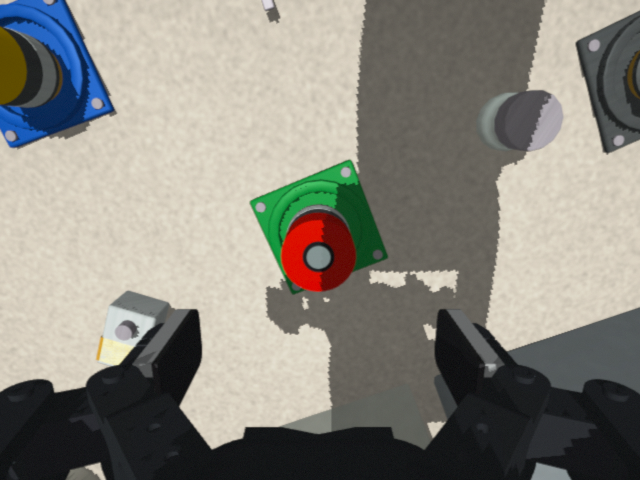

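The red lens is at (318,255) in the green cradle, aligned; the jar at (525,120) hasn't moved. Gripping it.

Emit:
play_rows([
  [0, 0, 0, 0.001, -0.001, -0.05, 1],
  [0, 0, 0, 0.001, -0.001, -0.09, 1],
  [0, 0, 0, 0.001, -0.001, -0.115, 1],
  [0, 0, 0, 0.001, -0.001, -0.125, 1],
  [0, 0, 0, 0.001, -0.001, -0.125, 1],
])

```text
clock: 8.12
eef_pos: [0.6285, -0.141, 0.033]
orientation: [3.142, -0.001, 2.765]
force: [-0.2, -0.8, 0.5]
opening: 0.0856
finger_force: 0.0
```

Emit:
play_rows([
  [0, 0, 0, 0, 0, 0, 0.7],
  [0, 0, 0, 0, 0, 0, 0.6],
  [0, 0, 0, 0, 0, 0, 0.5],
  [0, 0, 0, 0, 0, 0, 0.4],
  [0, 0, 0, 0, 0, 0, 0.3],
], squeeze=30)

```text
clock: 8.75
eef_pos: [0.6296, -0.1423, 0.0348]
orientation: [3.141, 0.002, 2.764]
force: [0.2, 0.5, 5.8]
opening: 0.0435
finger_force: 30.7
```

Emit:
play_rows([
  [0, 0, 0, 0, 0, 0, 0.3],
  [0, 0, 0, 0, 0, 0.01, 0.3],
  [0, 0, 0, 0, 0, 0.035, 0.3],
  [0, 0, 0, 0, 0, 0.07, 0.3],
  [0, 0, 0, 0, 0, 0.1, 0.3],
], squeeze=40)

```text
clock: 9.38
eef_pos: [0.6281, -0.1421, 0.134]
orientation: [-3.141, -0.001, 2.764]
force: [0.2, 0.5, -1.3]
opening: 0.0432
finger_force: 40.9
```

Emit:
play_rows([
  [0, 0, 0, -0.015, 0.028, 0, 0.3],
  [0, 0, 0, -0.04, 0.0755, 0, 0.3],
  [0, 0, 0, -0.066, 0.1246, 0, 0.3],
  [0, 0, 0, -0.092, 0.1737, 0, 0.3],
  [0, 0, 0, -0.118, 0.2228, 0, 0.3],
])

```text
clock: 10.0
eef_pos: [0.5091, 0.082, 0.1331]
orientation: [-3.141, -0.001, 2.763]
force: [0.6, 1.1, -2.2]
opening: 0.0431
finger_force: 41.0
```

Emit:
play_rows([
  [0, 0, 0, -0.026, 0.049, 0, 0.3],
  [0, 0, 0, -0.05, 0.094, 0, 0.3],
  [0, 0, 0, -0.065, 0.123, 0, 0.3],
  [0, 0, 0, -0.065, 0.123, 0, 0.3],
  [0, 0, 0, -0.065, 0.123, 0, 0.3],
])

```text
clock: 10.62
eef_pos: [0.4457, 0.2034, 0.1333]
orientation: [-3.141, 0.0, 2.764]
force: [0.2, -0.0, -1.4]
opening: 0.043
finger_force: 41.1
```

Emit:
play_rows([
  [0, 0, 0, 0, 0, -0.045, 0.3],
  [0, 0, 0, 0, 0, -0.08, 0.3],
  [0, 0, 0, 0, 0, -0.094, 0.3],
  [0, 0, 0, 0, 0, -0.097, 0.3],
  [0, 0, 0, 0, 0, -0.097, 0.3],
])

```text
clock: 11.25
eef_pos: [0.447, 0.2037, 0.0373]
orientation: [3.14, 0.002, 2.763]
force: [0.0, 0.1, -1.3]
opening: 0.0429
finger_force: 41.1
```

Emit:
play_rows([
  [0, 0, 0, 0, 0, -0.001, 0.3],
  [0, 0, 0, 0, 0, -0.0015, 0.3],
  [0, 0, 0, 0, 0, -0.002, 0.3],
  [0, 0, 0, 0, 0, -0.0025, 0.3],
  [0, 0, 0, 0, 0, -0.0025, 0.3],
])

```text
clock: 11.88
eef_pos: [0.446, 0.2039, 0.0348]
orientation: [3.141, 0.0, 2.764]
force: [-3.9, -0.3, 5.8]
opening: 0.0433
finger_force: 41.7
```

Contact. Release, then go back for green in the spare.

Emit:
play_rows([
  [0, 0, 0, 0, 0, 0, 0.6],
  [0, 0, 0, 0, 0, 0, 0.8],
  [0, 0, 0, 0, 0, 0, 1],
  [0, 0, 0, 0, 0, 0, 1],
  [0, 0, 0, 0, 0, 0, 1],
])

```text
clock: 12.5
eef_pos: [0.4456, 0.2037, 0.0337]
orientation: [-3.141, -0.0, 2.764]
force: [0.8, 0.1, -0.2]
opening: 0.0854
finger_force: 0.0
```

Emit:
play_rows([
  [0, 0, 0, 0, 0, 0.025, 1],
  [0, 0, 0, 0, 0, 0.07, 1],
  [0, 0, 0, 0, 0, 0.12, 1],
  [0, 0, 0, 0.04, -0.024, 0.125, 1],
  [0, 0, 0, 0.08, -0.047, 0.125, 1],
])

```text
clock: 13.12
eef_pos: [0.5273, 0.1567, 0.1607]
orientation: [3.14, 0.003, 2.765]
force: [0.9, 0.0, 0.1]
opening: 0.0852
finger_force: 0.0
```

Emit:
play_rows([
  [0, 0, 0, 0.045, -0.026, 0, 1],
  [0, 0, 0, 0.084, -0.05, 0, 1],
  [0, 0, 0, 0.084, -0.05, 0, 1],
  [0, 0, 0, 0.084, -0.05, 0, 1],
])

```text
clock: 13.62
eef_pos: [0.6088, 0.1069, 0.1581]
orientation: [-3.141, -0.002, 2.763]
force: [-0.2, -0.5, 0.3]
opening: 0.0855
finger_force: 0.0
```

Run:
```python
from h import *
check((.611,.107))
```

```text
lens 0.609427809715271 0.10750219225883484 0.022601397708058357 z 0.06617119171819913 tcp [0.6083612  0.10728391 0.15817769] delta 0.0010666068254301386 0.00021828285261153713 -0.12517768660287584
```

Emit:
play_rows([
  [0, 0, 0, 0.001, 0, -0.05, 1],
  [0, 0, 0, 0.001, 0, -0.09, 1],
  [0, 0, 0, 0.001, 0, -0.115, 1],
  [0, 0, 0, 0.001, 0, -0.125, 1],
  [0, 0, 0, 0.001, 0, -0.125, 1],
])

```text
clock: 14.3
eef_pos: [0.6098, 0.1074, 0.0337]
orientation: [-3.141, -0.001, 2.765]
force: [-0.1, 0.3, 0.3]
opening: 0.0851
finger_force: 0.0
```

Emit:
play_rows([
  [0, 0, 0, 0, 0, 0, 0.7],
  [0, 0, 0, 0, 0, 0, 0.6],
  [0, 0, 0, 0, 0, 0, 0.5],
  [0, 0, 0, 0, 0, 0, 0.4],
  [0, 0, 0, 0, 0, 0, 0.3],
], squeeze=30)

```text
clock: 14.92
eef_pos: [0.6117, 0.1067, 0.0352]
orientation: [3.141, 0.002, 2.764]
force: [-0.5, 0.1, 6.2]
opening: 0.043
finger_force: 30.7
```

Emit:
play_rows([
  [0, 0, 0, 0, 0, 0, 0.3],
  [0, 0, 0, 0, 0, 0.01, 0.3],
  [0, 0, 0, 0, 0, 0.035, 0.3],
  [0, 0, 0, 0, 0, 0.07, 0.3],
  [0, 0, 0, 0, 0, 0.1, 0.3],
], squeeze=40)

```text
clock: 15.55
eef_pos: [0.6102, 0.1067, 0.1346]
orientation: [-3.141, -0.001, 2.764]
force: [1.1, 0.2, -1.6]
opening: 0.0435
finger_force: 41.0
```

Emit:
play_rows([
  [0, 0, 0, 0.002, -0.03, 0, 0.3],
  [0, 0, 0, 0.006, -0.08, 0, 0.3],
  [0, 0, 0, 0.01, -0.13, 0, 0.3],
  [0, 0, 0, 0.014, -0.18, 0, 0.3],
  [0, 0, 0, 0.0175, -0.225, 0, 0.3],
])

```text
clock: 16.18
eef_pos: [0.6275, -0.1199, 0.1334]
orientation: [-3.142, -0.001, 2.763]
force: [1.0, -0.3, -2.3]
opening: 0.0432
finger_force: 41.1
```

Emit:
play_rows([
  [0, 0, 0, 0.001, -0.022, 0, 0.3],
  [0, 0, 0, 0.001, -0.022, 0, 0.3],
  [0, 0, 0, 0.001, -0.022, 0, 0.3],
])

```text
clock: 16.55
eef_pos: [0.6288, -0.1386, 0.1334]
orientation: [3.141, -0.001, 2.765]
force: [0.6, 0.1, -2.1]
opening: 0.0432
finger_force: 41.1
```

Emit:
play_rows([
  [0, 0, 0, 0, 0, -0.045, 0.3],
  [0, 0, 0, 0, 0, -0.08, 0.3],
  [0, 0, 0, 0, 0, -0.094, 0.3],
  [0, 0, 0, 0, 0, -0.097, 0.3],
  [0, 0, 0, 0, 0, -0.097, 0.3],
])

```text
clock: 17.18
eef_pos: [0.6304, -0.1401, 0.0383]
orientation: [3.141, 0.003, 2.764]
force: [0.5, -0.5, -2.0]
opening: 0.0437
finger_force: 41.1
```

Emit:
play_rows([
  [0, 0, 0, 0, 0, -0.001, 0.3],
  [0, 0, 0, 0, 0, -0.0015, 0.3],
  [0, 0, 0, 0, 0, -0.002, 0.3],
  [0, 0, 0, 0, 0, -0.0025, 0.3],
  [0, 0, 0, 0, 0, -0.0025, 0.3],
])

```text
clock: 17.8
eef_pos: [0.6295, -0.1405, 0.0353]
orientation: [-3.141, 0.001, 2.764]
force: [-1.7, -0.1, 5.2]
opening: 0.0433
finger_force: 41.5
```

Emit:
play_rows([
  [0, 0, 0, 0, 0, 0, 0.6],
  [0, 0, 0, 0, 0, 0, 0.8],
  [0, 0, 0, 0, 0, 0, 1],
  [0, 0, 0, 0, 0, 0, 1],
  [0, 0, 0, 0, 0, 0, 1],
])

```text
clock: 18.42
eef_pos: [0.6291, -0.1402, 0.0342]
orientation: [3.142, -0.0, 2.764]
force: [-0.2, -1.1, -0.1]
opening: 0.0854
finger_force: 0.0
```

Emit:
play_rows([
  [0, 0, 0, 0, 0, 0.025, 1],
  [0, 0, 0, 0, 0, 0.07, 1],
  [0, 0, 0, 0, 0, 0.12, 1],
  [0, 0, 0, -0.03, 0.032, 0.125, 1],
  [0, 0, 0, -0.065, 0.07, 0.125, 1],
])

```text
clock: 19.05
eef_pos: [0.5649, -0.0704, 0.1612]
orientation: [3.141, 0.004, 2.762]
force: [0.2, 0.2, -0.6]
opening: 0.0852
finger_force: 0.0
```

Emit:
play_rows([
  [0, 0, 0, -0.035, 0.038, 0, 1],
  [0, 0, 0, -0.07, 0.075, 0, 1],
  [0, 0, 0, -0.0855, 0.0925, 0, 1],
  [0, 0, 0, -0.0855, 0.0925, 0, 1],
  [0, 0, 0, -0.0855, 0.0925, 0, 1],
])

```text
clock: 19.68
eef_pos: [0.4801, 0.0214, 0.1598]
orientation: [-3.142, 0.002, 2.763]
force: [0.4, -0.6, 1.0]
opening: 0.0848
finger_force: 0.0
```

Run:
```python
from h import *
check((.4785,.0225),'w4')
```

```text
lens 0.47877731919288635 0.021794166415929794 0.022608617320656776 z 0.06620146799302781 tcp [0.48010518 0.02127758 0.15974366] delta -0.0013278648025015771 0.0005165827904317945 -0.12674365942899835
```

View pics/w4.png

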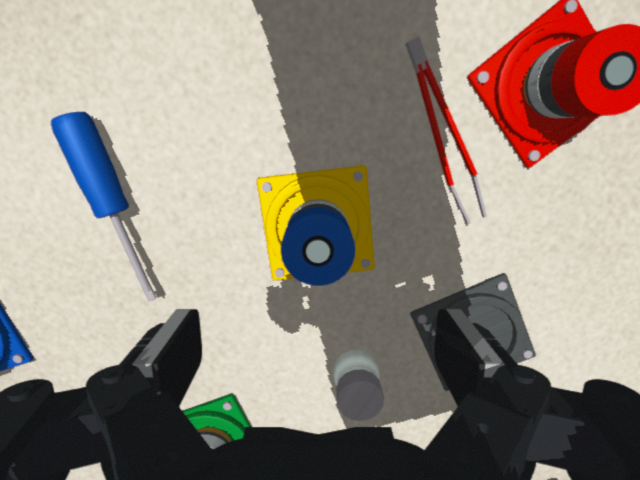

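The red lens stands in the red cradle (upper right), and the blue lens at (318,250) sits in the small yellow cradle. Moving blue to the spare.

Emit:
play_rows([
  [0, 0, 0, -0.001, 0.0005, -0.05, 1],
  [0, 0, 0, -0.001, 0.0005, -0.09, 1],
  [0, 0, 0, -0.001, 0.0005, -0.115, 1],
  [0, 0, 0, -0.001, 0.0005, -0.126, 1],
  [0, 0, 0, -0.001, 0.0005, -0.126, 1],
])

```text
clock: 20.35
eef_pos: [0.4779, 0.0222, 0.0329]
orientation: [-3.141, -0.001, 2.763]
force: [0.6, -0.1, 0.1]
opening: 0.0856
finger_force: 0.0
```

Emit:
play_rows([
  [0, 0, 0, 0, 0, 0, 0.7],
  [0, 0, 0, 0, 0, 0, 0.6],
  [0, 0, 0, 0, 0, 0, 0.5],
  [0, 0, 0, 0, 0, 0, 0.4],
  [0, 0, 0, 0, 0, 0, 0.3],
], squeeze=30)

```text
clock: 20.98
eef_pos: [0.4786, 0.0226, 0.0345]
orientation: [3.141, 0.002, 2.764]
force: [-0.8, -0.2, 6.9]
opening: 0.0434
finger_force: 30.1
```

Emit:
play_rows([
  [0, 0, 0, 0, 0, 0, 0.3],
  [0, 0, 0, 0, 0, 0.01, 0.3],
  [0, 0, 0, 0, 0, 0.035, 0.3],
  [0, 0, 0, 0, 0, 0.07, 0.3],
  [0, 0, 0, 0, 0, 0.1, 0.3],
], squeeze=40)

```text
clock: 21.6
eef_pos: [0.4773, 0.0229, 0.1345]
orientation: [3.141, -0.0, 2.764]
force: [-0.5, -0.8, -2.0]
opening: 0.0432
finger_force: 41.0
```

Emit:
play_rows([
  [0, 0, 0, 0.03, 0.02, 0, 0.3],
  [0, 0, 0, 0.07, 0.045, 0, 0.3],
  [0, 0, 0, 0.11, 0.071, 0, 0.3],
  [0, 0, 0, 0.131, 0.085, 0, 0.3],
  [0, 0, 0, 0.131, 0.085, 0, 0.3],
])

```text
clock: 22.22
eef_pos: [0.6093, 0.1088, 0.1331]
orientation: [3.141, -0.0, 2.765]
force: [-0.4, -0.4, -1.9]
opening: 0.0434
finger_force: 41.3
```

Emit:
play_rows([
  [0, 0, 0, 0, 0, 0, 0.3],
  [0, 0, 0, 0, 0, 0, 0.3],
])

```text
clock: 22.48
eef_pos: [0.6074, 0.1071, 0.133]
orientation: [-3.141, -0.001, 2.763]
force: [-0.5, -0.1, -1.1]
opening: 0.043
finger_force: 41.3
```

Emit:
play_rows([
  [0, 0, 0, 0.001, 0, -0.045, 0.3],
  [0, 0, 0, 0.001, 0, -0.08, 0.3],
  [0, 0, 0, 0.001, 0, -0.094, 0.3],
  [0, 0, 0, 0.001, 0, -0.097, 0.3],
  [0, 0, 0, 0.001, 0, -0.097, 0.3],
])

```text
clock: 23.1
eef_pos: [0.6108, 0.1077, 0.0377]
orientation: [3.141, 0.002, 2.764]
force: [-1.0, 1.0, -0.1]
opening: 0.0433
finger_force: 41.3
```

Emit:
play_rows([
  [0, 0, 0, 0, 0, -0.001, 0.3],
  [0, 0, 0, 0, 0, -0.0015, 0.3],
  [0, 0, 0, 0, 0, -0.002, 0.3],
  [0, 0, 0, 0, 0, -0.0025, 0.3],
  [0, 0, 0, 0, 0, -0.0025, 0.3],
])

```text
clock: 23.72
eef_pos: [0.6099, 0.1078, 0.0346]
orientation: [3.141, 0.0, 2.764]
force: [-2.5, 0.4, 4.8]
opening: 0.0435
finger_force: 41.6
```

Emit:
play_rows([
  [0, 0, 0, 0, 0, 0, 0.6],
  [0, 0, 0, 0, 0, 0, 0.8],
  [0, 0, 0, 0, 0, 0, 1],
  [0, 0, 0, 0, 0, 0, 1],
  [0, 0, 0, 0, 0, 0, 1],
])

```text
clock: 24.35
eef_pos: [0.6096, 0.1077, 0.0337]
orientation: [-3.142, -0.0, 2.764]
force: [-0.0, 0.2, 0.8]
opening: 0.0856
finger_force: 0.0
```

Emit:
play_rows([
  [0, 0, 0, 0, 0, 0.025, 1],
  [0, 0, 0, 0, 0, 0.07, 1],
  [0, 0, 0, 0, 0, 0.12, 1],
  [0, 0, 0, -0.015, -0.037, 0.125, 1],
  [0, 0, 0, -0.034, -0.085, 0.125, 1],
])

```text
clock: 24.98
eef_pos: [0.5766, 0.0225, 0.1608]
orientation: [3.141, 0.004, 2.766]
force: [0.7, -0.6, 0.5]
opening: 0.0851
finger_force: 0.0
```

Emit:
play_rows([
  [0, 0, 0, -0.02, -0.05, 0, 1],
  [0, 0, 0, -0.04, -0.1, 0, 1],
  [0, 0, 0, -0.06, -0.15, 0, 1],
  [0, 0, 0, -0.08, -0.2, 0, 1],
  [0, 0, 0, -0.1, -0.25, 0, 1],
])

```text
clock: 25.6
eef_pos: [0.4749, -0.2288, 0.159]
orientation: [-3.141, 0.001, 2.764]
force: [1.3, 0.4, 0.1]
opening: 0.0856
finger_force: 0.0
```

Emit:
play_rows([
  [0, 0, 0, -0.019, -0.0485, 0, 1],
  [0, 0, 0, -0.019, -0.0485, 0, 1],
  [0, 0, 0, -0.019, -0.0485, 0, 1],
])

```text
clock: 25.98
eef_pos: [0.4565, -0.2755, 0.1587]
orientation: [3.141, -0.0, 2.763]
force: [0.8, 1.1, 0.2]
opening: 0.0855
finger_force: 0.0
```

Run:
```python
from h import *
check((.457,-.2755))
```

```text
lens 0.4582335650920868 -0.2766836881637573 0.022724445909261703 z 0.06621208248439656 tcp [ 0.45672098 -0.27489494  0.15862553] delta 0.0015125858270597092 -0.0017887482002450494 -0.12562553148030622
```

Emit:
play_rows([
  [0, 0, 0, 0.0015, -0.0015, -0.05, 1],
  [0, 0, 0, 0.0015, -0.0015, -0.09, 1],
  [0, 0, 0, 0.0015, -0.0015, -0.115, 1],
  [0, 0, 0, 0.0015, -0.0015, -0.125, 1],
  [0, 0, 0, 0.0015, -0.0015, -0.125, 1],
])

```text
clock: 26.65
eef_pos: [0.4584, -0.2762, 0.0336]
orientation: [3.141, -0.001, 2.765]
force: [-0.0, -0.4, 0.3]
opening: 0.0854
finger_force: 0.0
```

Emit:
play_rows([
  [0, 0, 0, 0, 0, 0, 0.7],
  [0, 0, 0, 0, 0, 0, 0.6],
  [0, 0, 0, 0, 0, 0, 0.5],
  [0, 0, 0, 0, 0, 0, 0.4],
  [0, 0, 0, 0, 0, 0, 0.3],
], squeeze=30)

```text
clock: 27.28
eef_pos: [0.4589, -0.2778, 0.0351]
orientation: [-3.141, 0.002, 2.764]
force: [-0.0, 1.8, 6.3]
opening: 0.0432
finger_force: 30.3
```

Emit:
play_rows([
  [0, 0, 0, 0, 0, 0, 0.3],
  [0, 0, 0, 0, 0, 0.01, 0.3],
  [0, 0, 0, 0, 0, 0.035, 0.3],
  [0, 0, 0, 0, 0, 0.07, 0.3],
  [0, 0, 0, 0, 0, 0.1, 0.3],
], squeeze=40)

```text
clock: 27.9
eef_pos: [0.4578, -0.2772, 0.1349]
orientation: [-3.141, -0.0, 2.764]
force: [-0.5, 0.3, -1.9]
opening: 0.0431
finger_force: 40.9
```

Emit:
play_rows([
  [0, 0, 0, 0.002, 0.03, 0, 0.3],
  [0, 0, 0, 0.005, 0.08, 0, 0.3],
  [0, 0, 0, 0.009, 0.13, 0, 0.3],
  [0, 0, 0, 0.012, 0.18, 0, 0.3],
  [0, 0, 0, 0.015, 0.23, 0, 0.3],
])

```text
clock: 28.52
eef_pos: [0.4727, -0.0458, 0.1339]
orientation: [-3.142, -0.0, 2.763]
force: [-0.9, -0.3, -1.3]
opening: 0.0433
finger_force: 41.1
```

Emit:
play_rows([
  [0, 0, 0, 0.003, 0.045, 0, 0.3],
  [0, 0, 0, 0.005, 0.069, 0, 0.3],
  [0, 0, 0, 0.005, 0.069, 0, 0.3],
  [0, 0, 0, 0.005, 0.069, 0, 0.3],
])

```text
clock: 29.02
eef_pos: [0.4779, 0.0212, 0.1337]
orientation: [-3.141, -0.0, 2.764]
force: [0.0, 0.3, -2.1]
opening: 0.0429
finger_force: 41.2
```

Emit:
play_rows([
  [0, 0, 0, 0, 0, -0.045, 0.3],
  [0, 0, 0, 0, 0, -0.08, 0.3],
  [0, 0, 0, 0, 0, -0.094, 0.3],
  [0, 0, 0, 0, 0, -0.097, 0.3],
  [0, 0, 0, 0, 0, -0.097, 0.3],
])

```text
clock: 29.65
eef_pos: [0.4793, 0.0212, 0.0378]
orientation: [3.141, 0.002, 2.763]
force: [0.0, -0.6, -0.5]
opening: 0.0429
finger_force: 41.2
```

Emit:
play_rows([
  [0, 0, 0, 0, 0, -0.001, 0.3],
  [0, 0, 0, 0, 0, -0.0015, 0.3],
  [0, 0, 0, 0, 0, -0.002, 0.3],
  [0, 0, 0, 0, 0, -0.0025, 0.3],
  [0, 0, 0, 0, 0, -0.0025, 0.3],
])

```text
clock: 30.28
eef_pos: [0.4785, 0.0218, 0.0351]
orientation: [3.142, 0.0, 2.764]
force: [-1.5, 0.6, 6.1]
opening: 0.0429
finger_force: 41.7
```

Release, then to blue in the spare: delta (+0.131, +0.086).

Emit:
play_rows([
  [0, 0, 0, 0, 0, 0, 0.6],
  [0, 0, 0, 0, 0, 0, 0.8],
  [0, 0, 0, 0, 0, 0, 1],
  [0, 0, 0, 0, 0, 0, 1],
  [0, 0, 0, 0, 0, 0, 1],
])

```text
clock: 30.9
eef_pos: [0.4781, 0.0217, 0.0342]
orientation: [-3.142, -0.0, 2.764]
force: [-0.6, 0.3, -0.9]
opening: 0.0854
finger_force: 0.0
```

Emit:
play_rows([
  [0, 0, 0, 0, 0, 0.025, 1],
  [0, 0, 0, 0, 0, 0.07, 1],
  [0, 0, 0, 0, 0, 0.12, 1],
  [0, 0, 0, 0.03, 0.02, 0.125, 1],
  [0, 0, 0, 0.07, 0.046, 0.125, 1],
])

```text
clock: 31.52
eef_pos: [0.5496, 0.0678, 0.1613]
orientation: [3.141, 0.003, 2.762]
force: [0.7, -0.6, 1.6]
opening: 0.0855
finger_force: 0.0
```

Emit:
play_rows([
  [0, 0, 0, 0.04, 0.026, 0, 1],
  [0, 0, 0, 0.061, 0.04, 0, 1],
  [0, 0, 0, 0.061, 0.04, 0, 1],
  [0, 0, 0, 0.061, 0.04, 0, 1],
])

```text
clock: 32.02
eef_pos: [0.6081, 0.1074, 0.1587]
orientation: [-3.141, -0.002, 2.764]
force: [-0.4, -0.3, 0.6]
opening: 0.0853
finger_force: 0.0
```

Run:
```python
from h import *
check((.61,.1075))
```

```text
lens 0.610220193862915 0.10741321742534637 0.022611984983086586 z 0.06618919758820221 tcp [0.60799342 0.10722192 0.15881728] delta 0.0022267721638931093 0.00019129310745331918 -0.12581727717180233
```

Emit:
play_rows([
  [0, 0, 0, 0.0015, 0, -0.05, 1],
  [0, 0, 0, 0.0015, 0, -0.09, 1],
  [0, 0, 0, 0.0015, 0, -0.115, 1],
  [0, 0, 0, 0.0015, 0, -0.125, 1],
  [0, 0, 0, 0.0015, 0, -0.125, 1],
])

```text
clock: 32.7
eef_pos: [0.6101, 0.1073, 0.0342]
orientation: [-3.141, -0.001, 2.763]
force: [0.1, -0.1, -0.5]
opening: 0.0854
finger_force: 0.0
```

Emit:
play_rows([
  [0, 0, 0, 0, 0, 0, 0.7],
  [0, 0, 0, 0, 0, 0, 0.6],
  [0, 0, 0, 0, 0, 0, 0.5],
  [0, 0, 0, 0, 0, 0, 0.4],
  [0, 0, 0, 0, 0, 0, 0.3],
], squeeze=30)

```text
clock: 33.33
eef_pos: [0.6117, 0.1077, 0.0358]
orientation: [3.141, 0.002, 2.764]
force: [-1.4, -1.0, 6.1]
opening: 0.0434
finger_force: 30.8
```

Emit:
play_rows([
  [0, 0, 0, 0, 0, 0, 0.3],
  [0, 0, 0, 0, 0, 0.01, 0.3],
  [0, 0, 0, 0, 0, 0.035, 0.3],
  [0, 0, 0, 0, 0, 0.07, 0.3],
  [0, 0, 0, 0, 0, 0.1, 0.3],
], squeeze=40)

```text
clock: 33.95
eef_pos: [0.6102, 0.1078, 0.1351]
orientation: [-3.141, -0.001, 2.764]
force: [0.3, 0.1, -2.0]
opening: 0.0435
finger_force: 40.9
```

Emit:
play_rows([
  [0, 0, 0, -0.012, -0.03, 0, 0.3],
  [0, 0, 0, -0.03, -0.075, 0, 0.3],
  [0, 0, 0, -0.05, -0.125, 0, 0.3],
  [0, 0, 0, -0.07, -0.175, 0, 0.3],
  [0, 0, 0, -0.09, -0.225, 0, 0.3],
])

```text
clock: 34.58
eef_pos: [0.5195, -0.1184, 0.1342]
orientation: [3.142, -0.0, 2.764]
force: [0.4, -0.7, -1.7]
opening: 0.0425
finger_force: 41.1
```

Emit:
play_rows([
  [0, 0, 0, -0.02, -0.05, 0, 0.3],
  [0, 0, 0, -0.04, -0.1, 0, 0.3],
  [0, 0, 0, -0.055, -0.14, 0, 0.3],
  [0, 0, 0, -0.063, -0.158, 0, 0.3],
  [0, 0, 0, -0.063, -0.158, 0, 0.3],
])

```text
clock: 35.2
eef_pos: [0.4571, -0.2757, 0.1341]
orientation: [3.141, -0.0, 2.762]
force: [0.9, 1.1, -1.2]
opening: 0.0433
finger_force: 41.2
```

Emit:
play_rows([
  [0, 0, 0, 0, 0, 0, 0.3],
  [0, 0, 0, 0, 0, 0, 0.3],
])

```text
clock: 35.45
eef_pos: [0.458, -0.2738, 0.1341]
orientation: [3.141, -0.0, 2.766]
force: [-0.2, 0.7, -1.2]
opening: 0.0434
finger_force: 41.2
```

Emit:
play_rows([
  [0, 0, 0, 0, -0.001, -0.045, 0.3],
  [0, 0, 0, 0, -0.001, -0.08, 0.3],
  [0, 0, 0, 0, -0.001, -0.094, 0.3],
  [0, 0, 0, 0, -0.001, -0.097, 0.3],
  [0, 0, 0, 0, -0.001, -0.097, 0.3],
])

```text
clock: 36.08
eef_pos: [0.4587, -0.2768, 0.0384]
orientation: [-3.141, 0.002, 2.764]
force: [0.1, -0.1, -1.7]
opening: 0.043
finger_force: 41.1
```

Emit:
play_rows([
  [0, 0, 0, 0, 0, -0.001, 0.3],
  [0, 0, 0, 0, 0, -0.0015, 0.3],
  [0, 0, 0, 0, 0, -0.002, 0.3],
  [0, 0, 0, 0, 0, -0.0025, 0.3],
  [0, 0, 0, 0, 0, -0.0025, 0.3],
])

```text
clock: 36.7
eef_pos: [0.4579, -0.2766, 0.0358]
orientation: [-3.141, 0.001, 2.764]
force: [-1.9, 1.4, 5.6]
opening: 0.0434
finger_force: 41.6
```

Contact. Release, raise the arm and check everything.

Emit:
play_rows([
  [0, 0, 0, 0, 0, 0, 0.6],
  [0, 0, 0, 0, 0, 0, 0.8],
  [0, 0, 0, 0, 0, 0, 1],
  [0, 0, 0, 0, 0, 0, 1],
  [0, 0, 0, 0, 0, 0, 1],
])

```text
clock: 37.33
eef_pos: [0.4576, -0.2762, 0.0347]
orientation: [3.142, -0.0, 2.764]
force: [0.7, 0.5, 0.3]
opening: 0.0855
finger_force: 0.0
```

Emit:
play_rows([
  [0, 0, 0, 0, 0, 0.025, 1],
  [0, 0, 0, 0, 0, 0.07, 1],
  [0, 0, 0, 0, 0, 0.12, 1],
  [0, 0, 0, 0, -0.05, 0.15, 1],
  [0, 0, 0, -0.03, -0.1, 0.18, 1],
])

```text
clock: 37.95
eef_pos: [0.4303, -0.375, 0.2154]
orientation: [-3.14, 0.003, 2.767]
force: [-0.4, -0.4, -0.6]
opening: 0.0856
finger_force: 0.0
```

Emit:
play_rows([
  [0, 0, 0, -0.03, -0.05, 0.02, 1],
  [0, 0, 0, -0.06, -0.1, 0.02, 1],
  [0, 0, 0, -0.06, -0.1, 0.02, 1],
  [0, 0, 0, -0.06, -0.1, 0.02, 1],
])

```text
clock: 38.45
eef_pos: [0.3689, -0.4733, 0.2328]
orientation: [3.14, -0.001, 2.763]
force: [-0.6, 0.4, -0.5]
opening: 0.0853
finger_force: 0.0
```

Run:
```python
from m import *
s=snap('top');cv2.imwrite('pics/top9.png',s['color'][...,::-1]);w=cloud(s)
s2=snap('scene');cv2.imwrite('pics/scene9.png',s2['color'][...,::-1])
for n,c in dict(red=(.446,.203),yellow=(.479,.022),green=(.6275,-.14),blue=(.457,-.277),spare=(.61,.106),jar=(.605,.005)).items():
    d=np.hypot(*(w[...,:2]-np.array(c)).transpose(2,0,1)); m=(d<.035)&(w[...,2]>.04)&(w[...,2]<.08)
    if m.sum()<20: print(n,'empty');continue
    z=np.percentile(w[m][:,2],90); t=m&(abs(w[...,2]-z)<.004)
    print(n,cv2.minEnclosingCircle(w[t][:,:2].astype(np.float32)),z,np.median(s['color'][t],0))
```

```text
red ((0.4461916983127594, 0.20329156517982483), 0.02247724123299122) 0.06933165817077988 [146.  34.  30.]
yellow ((0.47819140553474426, 0.021339083090424538), 0.022661972790956497) 0.06915828883861878 [89. 80. 29.]
green ((0.6273385882377625, -0.13980454206466675), 0.0224925484508276) 0.06946964254685355 [ 36. 107.  55.]
blue ((0.4579252302646637, -0.27637913823127747), 0.02301034703850746) 0.06919878655943013 [15. 33. 65.]
spare empty
jar ((0.6040938496589661, 0.0048909494653344154), 0.017136162146925926) 0.04782876749238518 [127. 124. 130.]
```

View pics/scene9.png

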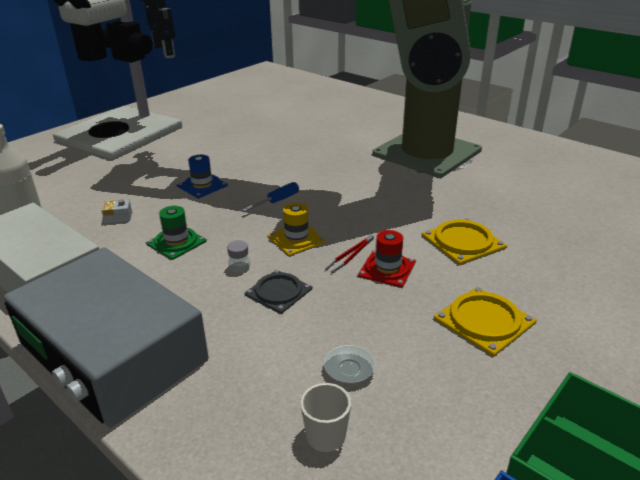

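All four lenses stand upright in their own cradles: blue (200,173), green (173,228), yellow (296,225) and red (388,255). The spare cradle (278,290) is empty and the jar (237,255) hasn't moved. Handing in.

```bash
python3 -c "
from workcell import env
print(env.finish_job())"
```

```text
the job is handed in; nothing more can be done
None
```

All four objectives stand upright in the cradles of their own colours, the grey cradle is empty, and the jar is where it was; the job was handed in at about 38 s on the robot's clock.

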